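# Shim the wobbly jam rack

## Task

The little bamboo jam rack rocks because one of its legs has lost its rubber foot: slide the orange wedge, thin end first and flat on the table, under the bare leg until you feel it drag and it sits snug, without jacking the rack up, and let go of it. Then press down gently on the top of that corner of the rack to make sure that it no longer rocks; leave the wedge in place and disturb nothing else on the table.

Things in the scene. Friction and masses are not known exactly. Their poses are not given: they have to be found in the camera images.
- stand: Small two-board bamboo rack of jars on three fixed black rubber cup feet (46 mm across, 16 high). Legs 28 mm square, centred at (0,0), (250,0), (0,190), (250,190) mm; the one at the origin is bare (no cup). Origin on the table below it; x along the rack's long side into the rack, y along its short side into the rack, z up. Slide the wedge in along +x from the open -x side; boards end at the legs' outer faces.
- bare_leg (a point): The point on the table below the centre of the bare leg, same axes as the stand. The leg's near face is at x = -14 mm. It hangs 6 to 12 mm clear of the table: this differs each time, is not measured and cannot be read from these poses, so it must be felt. Behind it the rack's lower aprons are 36 mm or more above the table.
- corner_top (a point): Centre of the top of the bare leg's corner, nominally 225 mm above the table (the true height is up to 3 mm more or less, as is the gap), flush with the top board: where to press. The nearest jar on the top board is 130 mm away and stands 62 mm above the board.
- rack (a joint): Rocking of the rack over its diagonal, rad: 0 as it stands on the three cups, up to 0.038 when the bare leg dips; 0.0066 is 1 mm at the bare leg. More than about 4 N down on the corner tips the unshimmed rack towards the bare leg.
- soft_foot (a joint): How far the rubber cup opposite the bare leg gives, rad: 0 as the rack stands, negative when the wedge lifts the bare leg and so loads that cup; -0.0066 is 1 mm of lift at the bare leg, which takes about 10 N there, in proportion from the first touch.
- wedge: Orange levelling wedge, 165 x 34 mm, 60 to 130 g, lying flat on its level underside. Origin: centre of the underside; x points to the thin end, z up. Its top slopes from 3 mm thick at the thin end (x = 82.5 mm) to 15 mm at x = -21.5, is level to x = -38.5, then comes the heel to grip, x = -82.5 to -38.5, 34 mm wide, 26 mm high.
- wedge_heel (a point): Centre of the top of the wedge's heel, 26 mm above its underside, 60.5 mm behind its origin.
- wedge_tip (a point): Middle of the thin edge at the underside, 82.5 mm ahead of the wedge's origin. Once the leg touches the slope, the drag grows by 0.5 to 0.9 N per mm slid in, on top of what the wedge already rubs on the table (less if it is held down lightly). Snug is 3 to 6 N of this added drag; beyond about 8 N of it the rack is being jacked up. Let go, the wedge stays where it is.
- card_reader: Bystander: black card reader, 135 x 66 x 16 mm, lying flat.
- spreader: Bystander: wooden spreading knife, 145 x 26 x 8 mm, lying flat.
- paper_cup: Bystander: small white cup, 64 mm across, 65 mm high.
- jar_apricot: Bystander: amber jar with a white lid, 66 mm across, 115 mm high. It stands beside the rack.
- jar_plum: Bystander: low dark jar with a red lid, 70 mm across, 68 mm high.
- jar_cherry: Bystander: low red jar with a red lid, 70 mm across, 68 mm high.
Things that resemble listed ones, but are neither listed nor needed, are in the scene too. There is more than one size of the wedge; the one meant has the size given above.

How it is judged:
By the outcome, as a careful person would: the job done as asked, in the order asked, and still so for the second after the job is handed in, with the robot touching nothing.
It also fails if it takes over 72 s, if anything falls off the work surface, if the arm or the gripper's body presses on something with over 40 N, if the wrist force passes 120 N, or if a joint passes its speed limit or range.

## Robot

A 7-joint arm with a two-finger parallel gripper is mounted at the origin on the work surface. World frame = base frame: x ahead of the robot, y to its left, z up, the work surface at z = 0. Lengths are in m, angles in rad, forces in N, time in s.
With the tool pointing down it reaches from about 0.4 to 0.85 m from the base axis. Payload 10.4 kg.
Tool frame: the origin (TCP) lies on the centre line of the jaws, within the pads' length; the fingertips stand 11 mm ahead of it and the grasp point (between the pads) lies 8 mm behind it; z points along the fingers, y is the line along which they close (so a half turn about z gives the same grasp; the last joint's range is limited). The gripper opens to 87 mm and grips with 3 to 60 N. Pads are 19 mm wide; open, the fingers measure 117 mm over their backs; the gripper's body (75 mm by 190 mm) begins 51 mm behind the grasp point.
Start: joints at [1.123, 0.332, -0.065, 1.46, 0.022, 1.35, -0.088], TCP at [0.258, -0.569, 0.234] pointing down, gripper open.
Joint ranges: [-2.6, 2.6], [-0.5, 2.12], [-1.47, 1.34], [0.16, 2.42], [-1.27, 4.41], [0.06, 2.06], [-2.6, 2.6]. Speed limits (rad/s): [2.22, 2.22, 2.79, 2.79, 3.14, 3.14, 3.14].

## Interface

Orientations are given as a unit quaternion [x, y, z, w].
In Python, from bench import r gives the robot as it stands.
- The arm moves only by the shell command python3 -m pendant 'ROWS' [OPENING] [FORCE]. ROWS is JSON, a list of rows, each a list of 4 numbers: the shift along the tool's x, y, z in m, then the turn about the tool's z in rad. A call has 1 to 8 rows; each row shifts and turns the commanded pose from where the row before left it, along the tool's axes as they then stand; what a row does not reach is not made up. A row lasts 1/12 s, in which the tool goes at most 41.7 mm and 7.16 degrees, less where a joint would pass 70% of its speed; a pose out of reach is approached as far as the arm can. A call with a gripper value outside its range is refused whole. OPENING is the opening, from 0 (shut) to 1 (fully open), set as the call begins (- or left out, the last holds). The fingers move at their own pace and stop on an object; FORCE is the grip in N (left out, the last holds). Time passes only in rows, so rows that do not move let the fingers close. It gives the time, the measured TCP pose, the force, the opening and the grip force at its end, in the units of the state.
- r.read_state(): the state, without advancing time (a new reading comes with each control period).
- r.camera(name): name is "side" or "top"; returns a dict with "img" (480x640x3 uint8, red, green, blue), "camera_matrix" (3x3 intrinsics, pixels), "dist_coeffs" ([k1, k2, p1, p2, k3] as OpenCV has them; the pictures are not rectified), "xyz" and "attitude" of the camera in the world. Camera axes: x right, y down, z forward; pixel columns grow to the right and rows downward; lengths in m; the calibration is good to about 2 mm. A picture is of the moment at which its call begins. There is no depth.
- r.close_job(): hands the job in; it is judged then, once.
Trained networks look in the newest picture that a camera, given by its name, has taken for a name from the list of things; names that differ only in an ending like _2 or _b are one class to them, and where a whole thing is asked for, a point or a joint stands for the part that bears it (a point fixed in the world has none). Each returns a list of dicts, best first, with "score" (0 to 1); they miss things now and then, are a little off and sometimes report something else, mostly with a low value. They report only what shows in the picture. A call takes as long as a camera call. They do not tell look-alikes from the thing itself.
- r.outline_of(thing, camera): "mask" (480x640 bool, what is visible of it) and "bbox" ([centre column, centre row, width, height] in pixels, round what is visible of it).
The state is a dict: "time": time; "joint_positions": joint angles; "joint_vel": joint speeds; "joint_torque": joint torques, N m; "ee_pos": TCP position; "eef_rot": TCP orientation; "ft_force": force on the tool from outside, world axes, zero at the start; "torque": the same for the moment, N m; "width": finger opening in m; "grip_force": force on a finger pad.
Only numpy, scipy, OpenCV 4.12 (cv2) and the standard library are available. Lean on these libraries where they do the work, as an engineer would, in place of code of your own. Each camera call takes 0.05 s, during which the arm holds its last target. There are 200 camera calls.

## Working session

There is one attempt and no reset: what is moved stays moved. The work goes in short steps, Python scripts to look and compute and a shell command to move; the robot and the scene stay as the last step left them, time stands still between calls to the robot, and variables do not carry over. Pictures are saved under pics/ and viewed, at most 10 in all, crops included, and the job is handed in when it is done.

```bash
mkdir -p pics; ls; cat > h.py <<'E'
import numpy as np, cv2
from scipy.spatial.transform import Rotation as R
def save(c,n): cv2.imwrite('pics/'+n,cv2.cvtColor(c['img'],cv2.COLOR_RGB2BGR))
def att(c):
    a=np.array(c['attitude'],float)
    return a if a.shape==(3,3) else R.from_quat(a).as_matrix()
def toz(c,px,z):
    px=np.array(px,float).reshape(-1,1,2)
    n=cv2.undistortPoints(px,np.array(c['camera_matrix'],float),np.array(c['dist_coeffs'],float))[:,0]
    d=np.c_[n,np.ones(len(n))]@att(c).T
    o=np.array(c['xyz'],float)
    return o+d*((z-o[2])/d[:,2])[:,None]
def proj(c,P):
    P=np.array(P,float).reshape(-1,3); M=att(c)
    q=(P-np.array(c['xyz'],float))@M
    rv=np.zeros(3)
    return cv2.projectPoints(q,rv,rv,np.array(c['camera_matrix'],float),np.array(c['dist_coeffs'],float))[0][:,0]
E
python3 - <<'E'
from h import *; from bench import r
for n in ['top','side']:
    c=r.camera(n); save(c,n+'0.png'); print(n,c['xyz'],c['attitude'],c['camera_matrix'],c['dist_coeffs'])
    for t in ['stand','wedge','card_reader','spreader','paper_cup','jar_apricot','jar_plum','jar_cherry']:
        print(t,[(round(o['score'],2),np.round(o['bbox']).astype(int).tolist()) for o in r.outline_of(t,n)[:4]])
print(r.read_state())
E
```

```text
pics
top [0.45756257 0.01233041 1.4058192 ] [-0.70088579  0.712761   -0.01270306  0.02386404] [[544.78443772   0.         327.60442944]
 [  0.         544.78443772 248.375742  ]
 [  0.           0.           1.        ]] [-0.00764043  0.          0.          0.          0.        ]
stand [(0.93, [203, 228, 158, 135])]
wedge [(0.9, [238, 351, 81, 26]), (0.65, [399, 283, 65, 20]), (0.56, [395, 329, 33, 48]), (0.5, [413, 211, 49, 22])]
card_reader [(0.84, [495, 245, 48, 30])]
spreader [(0.72, [411, 214, 52, 25])]
paper_cup [(0.61, [399, 157, 22, 36]), (0.38, [400, 282, 70, 14])]
jar_apricot [(0.74, [240, 159, 33, 32])]
jar_plum [(0.62, [480, 322, 31, 26])]
jar_cherry [(0.85, [448, 163, 35, 37]), (0.22, [401, 282, 64, 20])]
side [0.42912631 1.01256914 1.27998453] [-0.03728577  0.93534875 -0.35132888  0.01733516] [[528.17691996   0.         312.29915191]
 [  0.         528.17691996 250.66019615]
 [  0.           0.           1.        ]] [-0.0040871  0.         0.         0.         0.       ]
stand [(0.74, [276, 345, 130, 167]), (0.61, [342, 238, 8, 40])]
wedge [(0.74, [342, 238, 17, 43]
[... 372 characters left out ...]
t_positions': array([ 1.12339683,  0.3321727 , -0.06474529,  1.46009682,  0.02157842,
        1.34988998, -0.08851006]), 'joint_vel': array([-0.00050435,  0.00028652,  0.00052359,  0.0005317 , -0.00145178,
        0.0002645 , -0.00079256]), 'joint_torque': array([-1.05350013e-03, -6.23035455e+01,  2.41494487e-02, -3.90113318e+01,
       -6.10881764e-02,  3.17003543e-02,  6.59555235e-05]), 'ee_pos': array([ 0.25764459, -0.56945155,  0.23359421]), 'eef_rot': array([9.77524556e-01, 2.10821576e-01, 4.08872282e-05, 5.49376044e-05]), 'ft_force': array([-0.55173467, -0.36501736,  1.52830216]), 'torque': array([ 0.09944547,  0.02908185, -0.01037921]), 'grip_force': 0.0, 'width': 0.08718153875259722}
```

View pics/top0.png

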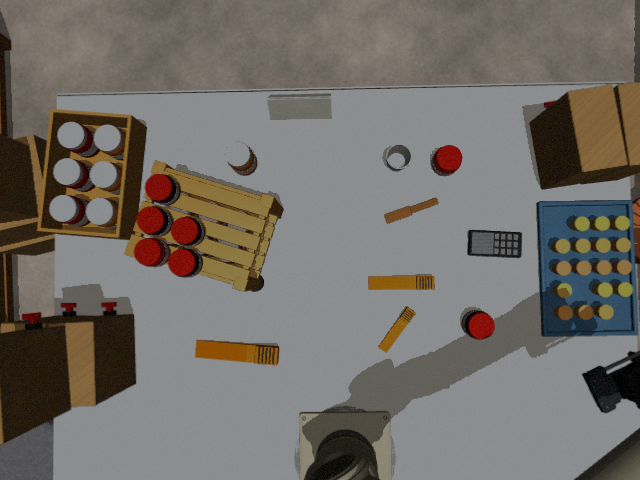

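View pics/side0.png

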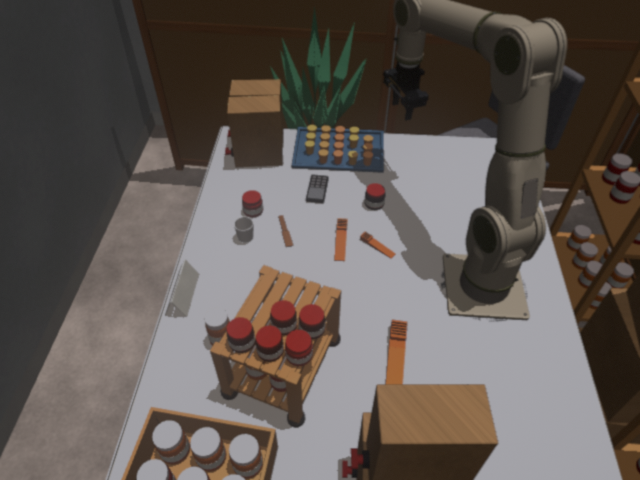

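Top view: the rack's jar-free end has corners at about (280,208) and (250,290). A cup shows at (258,283), so the bare leg is at (280,208), which also fits right-handed rack axes (x towards image left).
Wedge candidates in top view: (238,351) about 83 px, roughly 210 mm, too long. (400,283) about 66 px, roughly 167 mm, fits. (396,329) about 50 px, too small. The spreader at (411,211) is not a wedge. I choose (400,283), heel to the right.

```bash
python3 - <<'E'
from h import *; from bench import r
c=r.camera('top'); i=cv2.cvtColor(c['img'],cv2.COLOR_RGB2BGR)
a=cv2.resize(i[190:300,220:300],None,fx=5,fy=5,interpolation=cv2.INTER_CUBIC)
b=cv2.resize(i[190:300,360:440],None,fx=5,fy=5,interpolation=cv2.INTER_CUBIC)
cv2.imwrite('pics/crop1.png',np.hstack([a,b]))
hsv=cv2.cvtColor(i,cv2.COLOR_BGR2HSV)
m=cv2.inRange(hsv,(8,120,60),(25,255,255)); 
n,l,s,ce=cv2.connectedComponentsWithStats(m)
for k in range(1,n):
    if s[k,4]>150 and 190<ce[k][0]<450 and 190<ce[k][1]<380:
        pts=np.argwhere(l==k)[:,::-1].astype(np.float32)
        box=cv2.boxPoints(cv2.minAreaRect(pts)); w=toz(c,box,0.008)
        print(ce[k],s[k,4],box.round(1).tolist(),w[:,:2].round(3).tolist(),[round(np.linalg.norm(w[j]-w[j-1]),3) for j in range(2)])
st=r.outline_of('stand','top')[0]['mask']
pts=np.argwhere(st)[:,::-1].astype(np.float32);box=cv2.boxPoints(cv2.minAreaRect(pts));print('stand',box.round(1).tolist(),toz(c,box,.225)[:,:2].round(3).tolist())
E
```

```text
[223.43478261 224.32305999] 7268 [[125.0, 253.0], [154.8000030517578, 158.8000030517578], [283.0, 199.3000030517578], [253.1999969482422, 293.5]] [[0.527, 0.558], [0.772, 0.481], [0.659, 0.147], [0.418, 0.227]] [np.float64(0.349), np.float64(0.256)]
[408.53956835 210.21582734] 417 [[383.8999938964844, 214.1999969482422], [435.20001220703125, 195.8000030517578], [438.29998779296875, 204.5], [387.0, 222.8000030517578]] [[0.616, -0.113], [0.661, -0.246], [0.638, -0.253], [0.593, -0.12]] [np.float64(0.024), np.float64(0.14)]
[399.85818182 282.16848485] 825 [[368.0, 276.0], [433.0, 276.0], [433.0, 289.0], [368.0, 289.0]] [[0.458, -0.068], [0.455, -0.234], [0.422, -0.234], [0.424, -0.068]] [np.float64(0.033), np.float64(0.166)]
[396.38823529 329.37647059] 510 [[377.1000061035156, 345.79998779296875], [406.8999938964844, 306.20001220703125], [415.5, 312.6000061035156], [385.79998779296875, 352.29998779296875]] [[0.28, -0.088], [0.379, -0.166], [0.362, -0.188], [0.263, -0.11]] [np.float64(0.027), np.float64(0.126)]
[235.28419561 351.69737775] 1411 [[194.39999389648438, 356.70001220703125], [196.3000030517578, 337.8999938964844], [279.0, 346.5], [277.0, 365.29998779296875]] [[0.259, 0.379], [0.306, 0.374], [0.282, 0.162], [0.234, 0.167]] [np.float64(0.213), np.float64(0.048)]
stand [[121.30000305175781, 258.79998779296875], [151.60000610351562, 159.1999969482422], [289.20001220703125, 201.10000610351562], [258.8999938964844, 300.6000061035156]] [[0.504, 0.481], [0.722, 0.415], [0.624, 0.113], [0.408, 0.181]]
```

View pics/crop1.png

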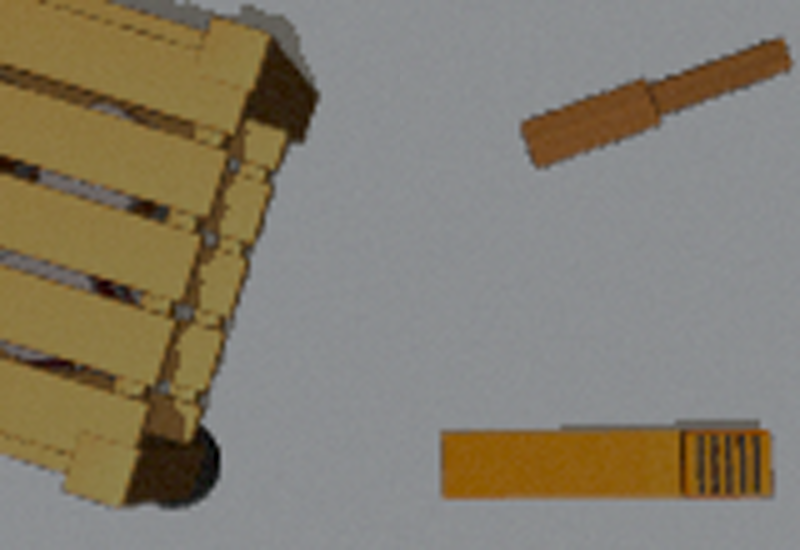

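The crop shows (crop px, scale 5) the bare leg's outer top corner at (270,38), with its near-face bottom edge running from (318,95) to (303,142). There is no cup there. The other near leg has its outer top corner at (125,505) and a black cup. The chosen wedge at right has its heel ribs to the right and measures 166×33 mm, as described.

```bash
python3 - <<'E'
from h import *; from bench import r
from scipy.optimize import least_squares
c=r.camera('top')
M=np.array([[-.014,-.014,.225],[-.014,.204,.225],[-.014,-.014,.009],[-.014,.014,.009],[.264,-.014,.225]])
P=np.array([[270,38],[125,505],[318,95],[303,142]])/5+[220,190]
def W(p,M=M): 
    m=R.from_euler('z',p[2]).apply(M); m[:,:2]+=p[:2]; return m
f=lambda p:(proj(c,W(p,M[:4]))-P-.0).ravel()
s=least_squares(f,[.6,.1,1.87]); p=s.x
print(p,np.degrees(p[2]),f(p).round(1))
# refine on far corner view check
print('far top corners',proj(c,W(p,np.array([[.264,-.014,.225],[.264,.204,.225]]))).round(1))
# wedge edges, heel/top outline: precise box with heights
for q,z in [((368.2,276),.003),((368.2,289.5),.003),((433.5,276),.026),((433.5,289.5),.026)]: print(toz(c,q,z)[0].round(4))
x=np.array([np.cos(p[2]),np.sin(p[2])]);print('x axis',x)
for d in (.3,.25,.2,.1): print(d,(p[:2]-d*x).round(3))
print('side leg check',proj(r.camera('side'),W(p)).round(0).tolist())
E
```

```text
[0.62565825 0.16287002 1.26054867] 72.22411875289623 [ 0.2 -1.3 -0.3  1.1  0.2 -0.4 -0.   0.6]
far top corners [[153.9 160.3]
 [123.6 255. ]]
[ 0.4575 -0.0692  0.003 ]
[ 0.4229 -0.0685  0.003 ]
[ 0.4548 -0.2325  0.026 ]
[ 0.4208 -0.2316  0.026 ]
x axis [0.30529448 0.95225799]
0.3 [ 0.534 -0.123]
0.25 [ 0.549 -0.075]
0.2 [ 0.565 -0.028]
0.1 [0.595 0.068]
side leg check [[263.0, 263.0], [342.0, 288.0], [269.0, 311.0], [278.0, 314.0], [210.0, 350.0]]
```

```bash
python3 -m pendant '[[0,0,0.01,-0.12],[0,0,0.01,-0.12],[0,0,0.01,-0.12],[0,0,0.01,-0.12],[0,0,0.01,-0.12],[0,0,0.01,-0.12],[0,0,0.01,-0.12],[0,0,0.01,-0.12]]' 0.7 30
cat >> h.py <<'E'
def yaw(s): 
    v=R.from_quat(s['eef_rot']).as_matrix()[:,0]; return np.arctan2(v[1],v[0])
def to(s,target,ywt):
    "tool-frame shift from current pose to world target; turn about tool z"
    M=R.from_quat(s['eef_rot']).as_matrix()
    d=M.T@(np.array(target)-s['ee_pos']); t=-(ywt-yaw(s)); t=(t+np.pi)%(2*np.pi)-np.pi
    print('shift',d.round(4),'turn',round(t,4),'| pos',np.round(s['ee_pos'],4),'yaw',round(np.degrees(yaw(s)),2),'F',np.round(s['ft_force'],2),'t',round(s['time'],2),'w',round(s['width'],4),'g',round(s['grip_force'],1))
E
python3 - <<'E'
from h import *; from bench import r
c=r.camera('top')
st=r.outline_of('stand','top')[0]['mask']
# top-side (-y) board edge line & refined pose
i=cv2.cvtColor(c['img'],cv2.COLOR_RGB2HSV); m=cv2.inRange(i,(8,60,70),(30,255,255))
e=[]
for col in list(range(178,262,2)):
    rows=np.flatnonzero(m[150:240,col]); e.append((col,150+rows[0]-.5))
e=np.array(e); print(e.tolist()[::6])
w=toz(c,e,.225); k=np.polyfit(w[:,1],w[:,0],1); print('edge yaw',np.degrees(np.arctan2(1,k[0])),'rms',np.std(w[:,0]-np.polyval(k,w[:,1])))
x=np.array([k[0],1]);x/=np.hypot(*x); n=np.array([-x[1],x[0]])
print('edge at y=.16:',np.polyval(k,.16), 'predicted by fit y=-14:', (np.array([.6257,.1629])-n*-0 + (-.014)*n).round(4), 'offset', ((np.array([np.polyval(k,.16),.16])-[.6257,.1629])@n).round(4))
to(r.read_state(),[.438,-.217,.10],np.radians(89.2))
E
```

```text
time: 1.77
ee_pos: [0.2576, -0.5695, 0.1531]
eef_rot: [0.768, 0.641, 0.0, 0.0]
ft_force: [-0.2, -0.2, -0.3]
width: 0.0615
grip_force: 0.0
[[178.0, 170.5], [190.0, 173.5], [202.0, 177.5], [214.0, 181.5], [226.0, 184.5], [238.0, 167.5], [250.0, 151.5]]
edge yaw 86.99798290964706 rms 0.020670276818694388
edge at y=.16: 0.6760062759764298 predicted by fit y=-14: [0.6397 0.1622] offset -0.0504
shift [0.3787 0.1137 0.0525] turn -0.1698 | pos [ 0.257  -0.5687  0.1518] yaw 79.47 F [ 0.51 -0.1  -0.86] t 1.87 w 0.0614 g 0.0
```

```bash
python3 -m pendant '[[0,0,0,-0.085],[0,0,0,-0.085],[0.03,0.0144,0,0],[0.036,0.015,0.008,0],[0.036,0.015,0.008,0],[0.036,0.015,0.008,0],[0.036,0.015,0.008,0],[0.036,0.015,0.008,0]]'
python3 - <<'E'
from h import *; from bench import r
to(r.read_state(),[.438,-.217,.06],np.radians(89.2))
E
```

```text
time: 2.53
ee_pos: [0.3511, -0.3596, 0.1142]
eef_rot: [0.715, 0.7, -0.0, 0.001]
ft_force: [1.2, -0.6, 0.8]
width: 0.0607
grip_force: 0.0
shift [0.1445 0.0838 0.0541] turn -0.0073 | pos [ 0.3511 -0.3596  0.1142] yaw 88.78 F [ 1.22 -0.63  0.78] t 2.53 w 0.0607 g 0.0
```

```bash
python3 -m pendant '[[0.03,0.018,0.01,-0.007],[0.03,0.018,0.01,0],[0.03,0.018,0.01,0],[0.03,0.018,0.01,0],[0.015,0.005,0.01,0],[0,0,0,0],[0,0,0,0]]'
python3 - <<'E'
from h import *; from bench import r
c=r.camera('top'); save(c,'top1.png')
b=cv2.imread('pics/top1.png')[230:320,350:450]; cv2.imwrite('pics/crop2.png',cv2.resize(b,None,fx=6,fy=6,interpolation=cv2.INTER_CUBIC))
to(r.read_state(),[.438,-.217,.014],np.radians(89.2))
E
```

```text
time: 3.12
ee_pos: [0.4292, -0.2262, 0.0638]
eef_rot: [0.711, 0.703, -0.0, -0.0]
ft_force: [0.3, -0.3, 0.7]
width: 0.0611
grip_force: 0.0
shift [0.0106 0.0089 0.0502] turn 0.0021 | pos [ 0.4289 -0.2274  0.0642] yaw 89.32 F [-0.18 -1.32  0.23] t 3.17 w 0.0612 g 0.0
```

View pics/crop2.png

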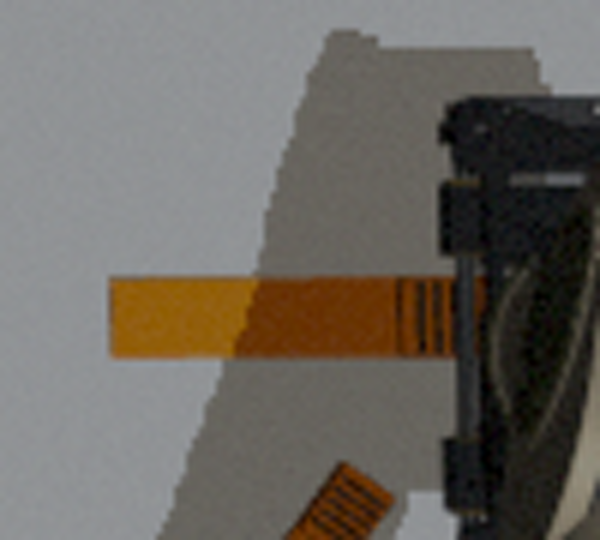

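The crop shows the fingers straddling the heel, with the jaw centre about 10 mm low in the picture. That agrees with the computed 9 mm shift. The small look-alike at crop (345,500) is clear of the fingers.

```bash
python3 -m pendant '[[0.0106,0.0089,0,0],[0,0,0.012,0.002],[0,0,0.012,0],[0,0,0.012,0],[0,0,0.008,0],[0,0,0.006,0],[0,0,0,0],[0,0,0,0]]'
python3 -m pendant '[[0,0,0,0],[0,0,0,0],[0,0,0,0],[0,0,0,0],[0,0,0,0],[0,0,0,0],[0,0,0,0],[0,0,0,0]]' 0.2 30
python3 - <<'E'
from h import *; from bench import r
s=r.read_state(); to(s,[.565,-.021,s['ee_pos'][2]],np.radians(72.3))
E
```

```text
time: 3.83
ee_pos: [0.4374, -0.2164, 0.013]
eef_rot: [0.711, 0.703, -0.0, -0.0]
ft_force: [1.6, -0.3, 0.7]
width: 0.0609
grip_force: 0.0
time: 4.5
ee_pos: [0.4379, -0.2163, 0.0137]
eef_rot: [0.711, 0.703, 0.0, 0.0]
ft_force: [0.5, 0.4, 2.2]
width: 0.0339
grip_force: 30.0
shift [ 0.1967  0.1249 -0.    ] turn 0.2979 | pos [ 0.4379 -0.2163  0.0137] yaw 89.37 F [0.48 0.41 2.18] t 4.5 w 0.0339 g 30.0
```

```bash
python3 -m pendant '[[0.024,0.0156,0,0],[0.025,0.0156,0,0],[0.025,0.0156,0,0],[0.025,0.0156,0,0],[0.025,0.0156,0,0],[0.025,0.0156,0,0],[0.025,0.0156,0,0],[0.0227,0.0156,0,0]]'
python3 -m pendant '[[0,0,0,0.06],[0,0,0,0.06],[0,0,0,0.06],[0,0,0,0.06],[0,0,0,0.058],[0,0,0,0],[0,0,0,0],[0,0,0,0]]'
python3 - <<'E'
from h import *; from bench import r
c=r.camera('top'); save(c,'top2.png')
b=cv2.imread('pics/top2.png')[180:300,220:360]; cv2.imwrite('pics/crop3.png',cv2.resize(b,None,fx=5,fy=5,interpolation=cv2.INTER_CUBIC))
s=r.read_state(); to(s,[.565,-.021,s['ee_pos'][2]],np.radians(72.3))
E
```

```text
time: 5.17
ee_pos: [0.5653, -0.0199, 0.0137]
eef_rot: [0.711, 0.703, -0.0, 0.0]
ft_force: [-1.3, -3.4, 5.3]
width: 0.034
grip_force: 30.0
time: 5.83
ee_pos: [0.565, -0.0208, 0.0137]
eef_rot: [0.807, 0.591, 0.0, 0.0]
ft_force: [-0.1, 1.3, 2.2]
width: 0.0338
grip_force: 30.0
shift [-0.0002  0.0001 -0.    ] turn 0.0015 | pos [ 0.565  -0.0208  0.0137] yaw 72.39 F [-0.04  0.31  2.97] t 5.88 w 0.0337 g 30.0
```

View pics/crop3.png

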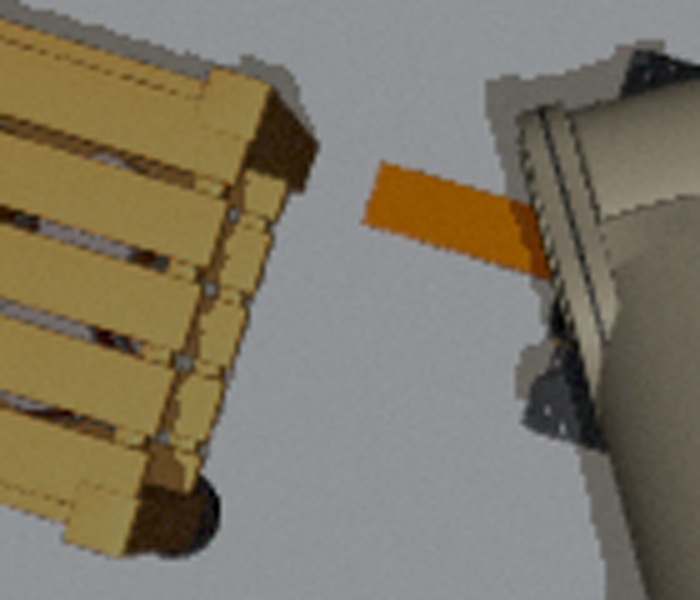

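The crop shows the wedge tip's middle at (372,192), pointing at the leg's near-face foot at (310,168). It is about 33 mm short and about 2.5 mm off towards the rack's +y, so I correct that and approach.

```bash
python3 -m pendant '[[0,0.0025,0,0],[0.006,0,0,0],[0.006,0,0,0],[0.006,0,0,0],[0.006,0,0,0],[0.006,0,0,0],[0.006,0,0,0],[0.004,0,0,0]]' | grep -E 'pos|ft'
for k in 1; do
python3 -m pendant '[[0.0015,0,0,0]]' | grep -E 'ft'; python3 -m pendant '[[0.0015,0,0,0]]' | grep -E 'ft'; python3 -m pendant '[[0.0015,0,0,0]]' | grep -E 'ft'; python3 -m pendant '[[0.0015,0,0,0]]' | grep -E 'ft'; python3 -m pendant '[[0.0015,0,0,0]]' | grep -E 'ft'; python3 -m pendant '[[0.0015,0,0,0]]' | grep -E 'ft'; done
python3 - <<'E'
from h import *; from bench import r
c=r.camera('top'); save(c,'top3.png')
b=cv2.imread('pics/top3.png')[180:300,220:360]; cv2.imwrite('pics/crop4.png',cv2.resize(b,None,fx=5,fy=5,interpolation=cv2.INTER_CUBIC))
s=r.read_state(); to(s,[.6257,.1629,s['ee_pos'][2]],np.radians(72.3))
E
```

```text
ee_pos: [0.5795, 0.0158, 0.0137]
ft_force: [-1.2, -4.5, 5.1]
ft_force: [-2.1, -3.9, 6.6]
ft_force: [-2.6, -4.7, 7.1]
ft_force: [-1.5, -4.7, 7.2]
ft_force: [-1.2, -3.6, 6.0]
ft_force: [-1.4, -5.5, 5.7]
ft_force: [-1.5, -5.2, 5.3]
shift [ 0.1454 -0.0008 -0.0002] turn -0.0001 | pos [0.5822 0.0241 0.0137] yaw 72.29 F [-0.69 -3.26  4.84] t 7.1 w 0.0338 g 30.0
```

View pics/crop4.png

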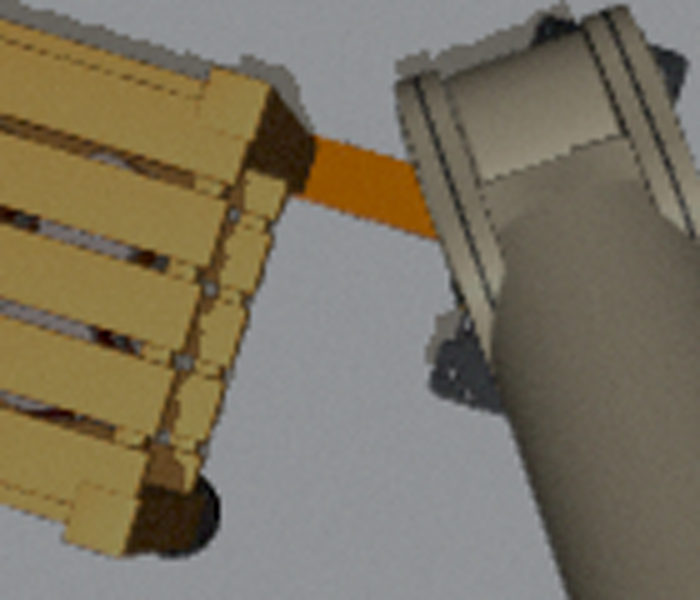

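The wedge is centred on the leg: its edges at the leg are at (318,135) and (300,197), and the leg foot is at (318,148)–(303,190). The sliding baseline is about −4.9 N along the slide direction. Now I feel forward.

```bash
cat > f.py <<'E'
import sys,re
for l in sys.stdin:
    if 'ft_force' in l:
        v=[float(x) for x in re.findall(r'-?\d+\.?\d*',l.split(':')[1])]
        print(round(-.304*v[0]-.953*v[1],1),v[2],end=' | ')
    elif 'ee_pos' in l: print(l.strip()[8:],end=' ')
print()
E
(python3 -m pendant '[[0.001,0,0,0]]'; python3 -m pendant '[[0.001,0,0,0]]'; python3 -m pendant '[[0.001,0,0,0]]'; python3 -m pendant '[[0.001,0,0,0]]'; python3 -m pendant '[[0.001,0,0,0]]'; python3 -m pendant '[[0.001,0,0,0]]'; python3 -m pendant '[[0.001,0,0,0]]'; python3 -m pendant '[[0.001,0,0,0]]') | python3 f.py
```

```text
[0.5823, 0.0245, 0.0137] 5.4 6.8 | [0.5827, 0.0255, 0.0137] 4.3 6.8 | [0.583, 0.0265, 0.0137] 4.1 6.8 | [0.5833, 0.0274, 0.0137] 5.5 5.8 | [0.5836, 0.0284, 0.0137] 4.5 5.8 | [0.5839, 0.0293, 0.0137] 4.4 5.6 | [0.5842, 0.0302, 0.0137] 5.7 5.9 | [0.5845, 0.031, 0.0137] 6.0 7.9 |
```

```bash
(python3 -m pendant '[[0.001,0,0,0]]'; python3 -m pendant '[[0.001,0,0,0]]'; python3 -m pendant '[[0.001,0,0,0]]'; python3 -m pendant '[[0.001,0,0,0]]') | python3 f.py
```

```text
[0.5847, 0.0316, 0.0137] 7.1 7.1 | [0.585, 0.0323, 0.0137] 8.3 8.9 | [0.5852, 0.0329, 0.0137] 9.4 9.3 | [0.5855, 0.0336, 0.0137] 10.2 8.9 |
```

```bash
(python3 -m pendant '[[0,0,0,0]]'; python3 -m pendant '[[0,0,0,0]]'; python3 -m pendant '[[0,0,0,0]]'; python3 -m pendant '[[0,0,0,0]]') | python3 f.py
python3 - <<'E'
from h import *; from bench import r
c=r.camera('side'); save(c,'side1.png')
b=cv2.imread('pics/side1.png')[230:350,210:360]; cv2.imwrite('pics/crop5.png',cv2.resize(b,None,fx=5,fy=5,interpolation=cv2.INTER_CUBIC))
s=r.read_state(); to(s,[.6257,.1629,s['ee_pos'][2]],np.radians(72.3))
E
```

```text
[0.5856, 0.0337, 0.0137] 8.3 8.5 | [0.5856, 0.0337, 0.0137] 8.9 8.5 | [0.5856, 0.0337, 0.0137] 8.0 7.3 | [0.5856, 0.0338, 0.0137] 8.9 8.2 | 
shift [ 0.1353 -0.0012 -0.0004] turn -0.0014 | pos [0.5856 0.0337 0.0137] yaw 72.22 F [-3.6  -8.33  8.4 ] t 8.48 w 0.034 g 30.0
```

View pics/crop5.png

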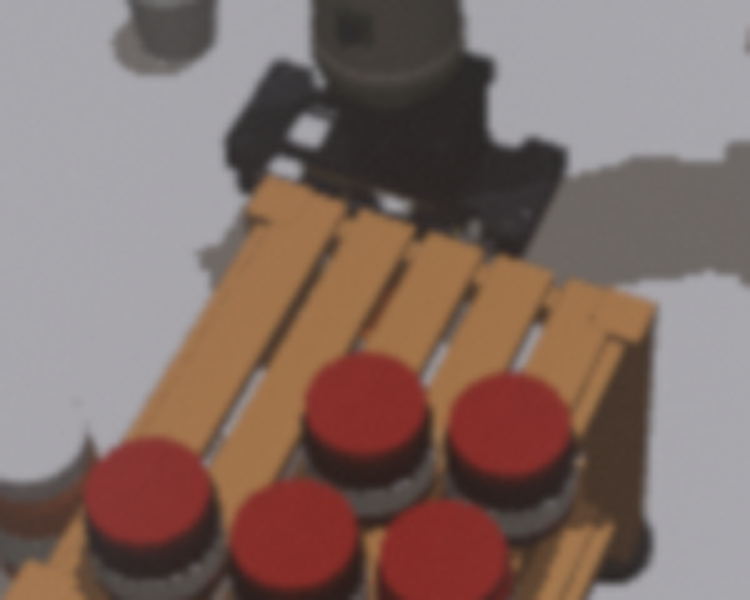

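Side view: the gripper stands clear of the rack top, but the leg foot is hidden. Fz has also grown, so part of the rise is table rub from hold-down. I ease that off to separate the two.

```bash
(python3 -m pendant '[[0,0,-0.0004,0]]';python3 -m pendant '[[0,0,0,0]]'; python3 -m pendant '[[0,0,0,0]]'; python3 -m pendant '[[0,0,-0.0004,0]]'; python3 -m pendant '[[0,0,0,0]]';python3 -m pendant '[[0,0,0,0]]') | python3 f.py
```

```text
[0.5854, 0.0342, 0.0137] 4.6 0.2 | [0.5854, 0.0345, 0.0138] 6.8 3.5 | [0.5854, 0.0345, 0.0137] 6.1 3.9 | [0.5853, 0.0346, 0.0139] 4.7 -0.5 | [0.5853, 0.0349, 0.0139] 4.3 -0.3 | [0.5853, 0.0353, 0.0139] 4.5 -0.2 |
```

```bash
(python3 -m pendant '[[0,0,0,0]]';python3 -m pendant '[[0,0,0,0]]'; python3 -m pendant '[[0,0,0,0]]';python3 -m pendant '[[0,0,0,0]]') | python3 f.py
```

```text
[0.5853, 0.0356, 0.0139] 4.4 -0.7 | [0.5853, 0.0358, 0.0139] 4.9 -0.3 | [0.5853, 0.0357, 0.014] 4.9 -0.8 | [0.5853, 0.0357, 0.0139] 4.7 0.1 |
```

```bash
(python3 -m pendant '[[-0.0008,0,0,0],[0,0,0,0]]'; python3 -m pendant '[[0,0,0,0],[0,0,0,0],[0,0,0,0],[0,0,0,0],[0,0,0,0],[0,0,0,0]]' 0.7;  python3 -m pendant '[[0,0,-0.01,0],[-0.02,0,-0.03,0],[-0.02,0,-0.03,0],[-0.02,0,-0.035,0],[0,0,-0.04,0],[0,0,-0.04,0],[0,0,-0.04,0],[0,0,-0.04,0]]') | python3 f.py
python3 -m pendant '[[0,0,-0.04,0],[-0.03,0,-0.02,0],[-0.03,0,0,0],[-0.03,0,0,0],[0,0,0,0],[0,0,0,0]]' 0
python3 - <<'E'
from h import *; from bench import r
c=r.camera('top'); save(c,'top4.png')
b=cv2.imread('pics/top4.png')[180:300,220:360]; cv2.imwrite('pics/crop6.png',cv2.resize(b,None,fx=5,fy=5,interpolation=cv2.INTER_CUBIC))
s=r.read_state(); to(s,[.6257,.1629,.270],np.radians(72.3))
E
```

```text
[0.5853, 0.0358, 0.0141] 2.3 -1.4 | [0.5854, 0.0359, 0.0144] 0.5 -0.1 | [0.5666, -0.0213, 0.2825] 0.1 -0.6 | 
time: 11.15
ee_pos: [0.5392, -0.1088, 0.3401]
eef_rot: [0.808, 0.589, 0.0, 0.0]
ft_force: [0.1, 0.1, -0.6]
width: 0.0289
grip_force: 0.0
shift [ 0.2833 -0.0003  0.0701] turn -0.0007 | pos [ 0.5396 -0.107   0.34  ] yaw 72.26 F [ 1.42  0.68 -0.81] t 11.2 w 0.025 g 0.0
```

View pics/crop6.png

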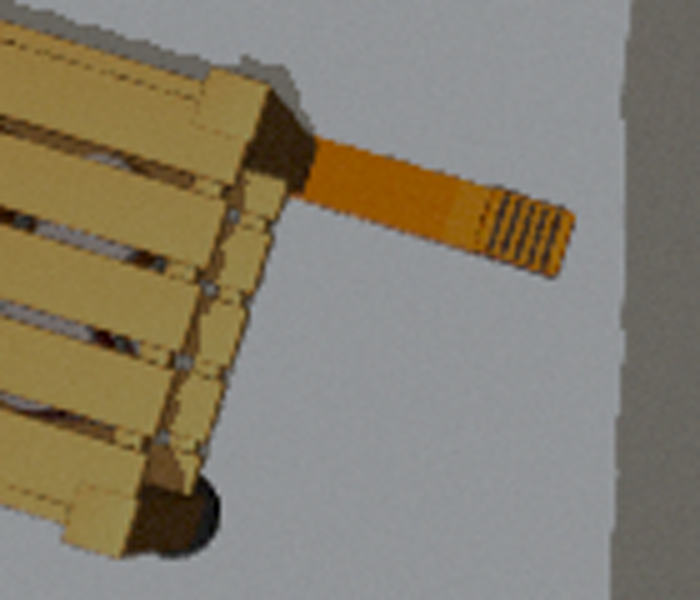

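The wedge sits centred under the leg with its heel at crop (530,235), and the gripper is clear. Now I move above the corner with shut fingers and press.

```bash
python3 -m pendant '[[0.035,0,0,0],[0.036,0,0,0],[0.036,0,0,0],[0.036,0,0,0],[0.036,0,0,0],[0.036,0,0,0],[0.036,0,0,0],[0.032,0,0,0]]' >/dev/null
python3 -m pendant '[[0,0,0.03,0],[0,0,0.03,0],[0,0,0.02,0],[0,0,0,0],[0,0,0,0],[0,0,0,0]]'
python3 - <<'E'
from h import *; from bench import r
c=r.camera('top'); print('corner from image',toz(c,(220+232/5,180+107/5),.225)[0])
s=r.read_state(); to(s,[.6257,.1629,.236],np.radians(72.3))
E
```

```text
time: 12.37
ee_pos: [0.6261, 0.1635, 0.2613]
eef_rot: [0.807, 0.59, 0.001, 0.0]
ft_force: [0.5, 0.0, 0.9]
width: 0.0
grip_force: 0.0
corner from image [0.62390305 0.16250355 0.225     ]
shift [-0.0006 -0.0006  0.0256] turn 0.0005 | pos [0.6264 0.1633 0.2616] yaw 72.33 F [-0.15  0.79 -0.36] t 12.42 w 0.0001 g 0.0
```

```bash
(python3 -m pendant '[[0,0.001,0.01,0],[0,0,0.006,0],[0,0,0.004,0],[0,0,0,0],[0,0,0,0]]'; python3 -m pendant '[[0,0,0.001,0],[0,0,0,0]]'; python3 -m pendant '[[0,0,0.001,0],[0,0,0,0]]'; python3 -m pendant '[[0,0,0.001,0],[0,0,0,0]]'; python3 -m pendant '[[0,0,0.001,0],[0,0,0,0]]') | python3 f.py
```

```text
[0.6267, 0.162, 0.2391] -0.2 -0.8 | [0.6269, 0.1621, 0.2385] -0.3 0.7 | [0.6268, 0.1621, 0.2374] -0.5 -0.6 | [0.6268, 0.1621, 0.2362] 0.2 -0.1 | [0.6268, 0.1621, 0.2352] -0.1 0.2 |
```

```bash
(python3 -m pendant '[[0,0,0.0005,0],[0,0,0,0]]'; python3 -m pendant '[[0,0,0.0005,0],[0,0,0,0]]'; python3 -m pendant '[[0,0,0.0005,0],[0,0,0,0]]'; python3 -m pendant '[[0,0,0.0005,0],[0,0,0,0]]') | python3 f.py
```

```text
[0.6268, 0.1621, 0.2347] 1.2 -0.7 | [0.6268, 0.162, 0.2343] 0.3 0.3 | [0.6268, 0.1621, 0.2337] 0.0 -0.5 | [0.6269, 0.1621, 0.2336] 1.3 2.7 |
```

```bash
(python3 -m pendant '[[0,0,0.0003,0],[0,0,0,0]]'; python3 -m pendant '[[0,0,0.0002,0],[0,0,0,0]]'; python3 -m pendant '[[0,0,0,0],[0,0,0,0]]') | python3 f.py
```

```text
[0.6269, 0.162, 0.2335] 1.5 4.4 | [0.627, 0.162, 0.2335] 2.0 6.3 | [0.627, 0.162, 0.2335] 1.5 5.5 |
```

```bash
(python3 -m pendant '[[0,0,0.0003,0],[0,0,0,0]]'; python3 -m pendant '[[0,0,0,0],[0,0,0,0],[0,0,0,0],[0,0,0,0]]';python3 -m pendant '[[0,0,0,0],[0,0,0,0],[0,0,0,0],[0,0,0,0],[0,0,0,0],[0,0,0,0]]') | python3 f.py
```

```text
[0.627, 0.162, 0.2335] 2.2 8.0 | [0.627, 0.162, 0.2335] 2.6 7.8 | [0.627, 0.162, 0.2335] 2.3 7.2 |
```

The corner stays at z = 0.2335 under about 8 N, so it no longer rocks. I retreat straight up and check.

```bash
(python3 -m pendant '[[0,0,-0.002,0],[0,0,-0.01,0],[0,0,-0.03,0],[0,0,-0.035,0],[0,0,-0.035,0],[-0.035,0,0,0],[-0.04,0,0,0],[-0.04,0,0,0]]'; python3 -m pendant '[[-0.04,0,0,0],[-0.04,0,0,0],[-0.04,0,0,0],[-0.04,0,0,0],[0,0,0,0],[0,0,0,0],[0,0,0,0]]') | python3 f.py
python3 - <<'E'
from h import *; from bench import r
c=r.camera('top'); save(c,'top5.png'); a=cv2.imread('pics/top4.png').astype(int);b=cv2.imread('pics/top5.png').astype(int)
d=np.abs(a-b).sum(2)[150:300,120:340]; print('changed px near rack/wedge',(d[:,:210]>120).sum())
o=cv2.imread('pics/top0.png').astype(int); d=cv2.medianBlur((np.abs(o-b).sum(2)>150).astype(np.uint8),3); n,l,s,ce=cv2.connectedComponentsWithStats(d); print([s[k].tolist() for k in range(1,n) if s[k,4]>25])
E
```

```text
[0.5914, 0.0525, 0.3453] -0.6 -0.6 | [0.5433, -0.0993, 0.345] -1.6 -0.6 | 
changed px near rack/wedge 0
[[364, 171, 97, 166, 2927], [281, 208, 54, 28, 711], [390, 211, 5, 11, 48], [457, 210, 2, 19, 38], [389, 260, 8, 16, 49], [453, 260, 5, 80, 202], [416, 276, 16, 13, 175], [457, 293, 101, 87, 3527], [383, 344, 13, 20, 160], [582, 351, 58, 62, 2219], [369, 362, 14, 48, 528], [369, 384, 89, 96, 1254], [302, 418, 13, 18, 104], [574, 428, 66, 52, 1736], [303, 441, 11, 19, 122], [346, 455, 9, 8, 52], [304, 463, 11, 17, 115], [326, 467, 8, 13, 62], [340, 468, 16, 12, 76]]
```

View pics/top5.png

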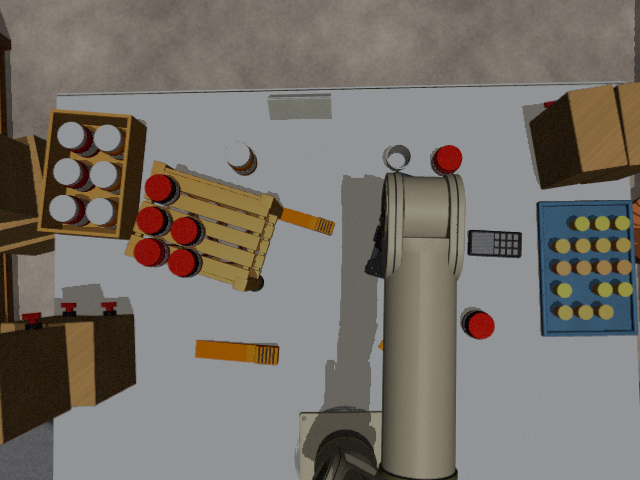

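The wedge stays in place at (308,221) under the leg. The rack, jars, cup and card reader are where they were, and the arm is clear.

```bash
python3 -c "
from bench import r
print(r.close_job())"
```

```text
the job is handed in; nothing more can be done
None
```

The orange wedge sits snug under the bare leg with about 4 N of added drag and is let go; the corner did not dip under about 8 N, nothing else visibly moved (the arm hid the spreader and small spare wedge in the last picture), and the job is handed in.

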